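Ready the propagator: thermometer in, lid shut, dial to the rider

TASK

Get the seed propagator ready: stand the yellow thermometer, which lies on its back, upright on the bench and let go of it, then take it again from above and stand it on the empty floor of the white tray beside the seedlings, without dropping it. Then lower the clear lid until it is fully shut, without slamming it, and last turn the black thermostat dial clockwise until its white pointer line is right at the red rider on the scale. Leave the other things on the bench where they are.

Things in the scene. Friction and masses are not known exactly. Their poses are not given: they have to be found in the camera images.
- thermometer: Loose yellow thermometer block, round white face, 66 mm foot to top, 48 mm wide, 40 mm thick, about 150 g; a black band marks its foot. It starts lying on its back, face up, left or right of the tray, top roughly towards +y. Origin: centre of its back. Axes: x from foot to top (up once it stands), y along its width, z out of its face.
- thermo_foot (a point): Centre of the thermometer's foot (48 x 40 mm), on which it must stand; axes as thermometer; 33 mm from its middle.
- tray: Fixed white plastic seed tray, 200 mm (x) x 290 mm (y) x 85 mm high, open-topped, walls and floor 5 mm thick; origin at the centre of its underside, yaw within 0.15 rad. A block of black plug cells with small green seedlings fills its +y end (86 mm wide, 34 mm high, inside y > 53 mm).
- bay (a point): Centre of the empty part of the tray's floor, on the inner floor (5 mm above the bench), tray axes. The empty floor reaches 95 mm to either side of it in x, 95 mm towards -y and 98 mm towards +y.
- lid (a joint): Angle of the clear tray lid: 0 is shut, about 1.35 to 1.55 rad at the start (standing nearly upright at the far rim). A stiff hinge: it stays where it is left. The lid is a flat 8 mm panel about 200 mm from hinge to free edge and 290 mm wide, with a small black knob on its outer side near the free edge.
- lid_hinge (a point): Middle of the lid's hinge line, on the far (+x) top rim of the tray; the line runs along the tray's y.
- lid_handle (a point): Grip point of the lid's knob, 35 mm out from the lid's outer face, near the middle of its free edge.
- thermostat: Fixed grey thermostat box, 130 x 130 x 60 mm high, yaw within 0.4 rad, on the side of the tray away from the thermometer; origin at the centre of its underside. On top a white round scale with black ticks every 15 degrees, a red rider and the black dial.
- dial (a joint): Angle of the thermostat dial, rad, growing clockwise seen from above, 0 to 4.7; it starts 0.5 to 1.5 rad short of the rider. It stays where it is left.
- dial_grip (a point): On the dial's vertical axis, where to grip it, 91 mm above the bench. The grip is an upright bar 56 mm long, 14 mm thick, 32 mm high (67 to 99 mm above the bench) on a 74 mm disc whose top is 68 mm above the bench. Its x axis runs along the bar towards the pointer end.
- dial_pointer (a point): Tip of the dial's white pointer line, 40 mm from the dial's axis, 63 mm above the bench.
- rider (a joint): Angle of the red rider (22 x 7 mm) on the scale, in the same measure as dial: the dial must read the same. The rider is fixed.
- rider_mark (a point): Inner end of the red rider, 40 mm from the dial's axis, 63 mm above the bench: where the pointer's tip must come.
- pot: Glazed green ceramic pot, 110 mm wide, 100 mm high; leave alone. Origin under its centre.
- fork: Steel hand fork with a wooden handle, 240 mm long, 28 mm high, lying in front of the tray; leave alone.
- markers: Bamboo plant markers standing in a wooden block, 50 x 110 mm, about 100 mm high; leave alone.
- clay_pot: Small terracotta pot, 80 mm wide, 75 mm high; leave alone.
Mind the look-alikes: they are no part of the job. Of the things that look like the thermometer, take the one that is farthest to the robot's left at the start. Leave any blue look-alike of the thermostat alone.

How it is judged (in metres and radians):
On the way, in this order (a step that is already met when the one before it is completed fails the run):
1. the thermometer stands upright on the bench outside the tray, let go of (angle between thermo_foot's own x axis and vertical below 0.12 rad and contact force between the fingers and thermometer below 0.1 N and linear speed of thermometer below 0.02 m/s and height (world z) of thermo_foot below 0.006 m and (x of thermo_foot in the frame of tray below -0.11 m or x of thermo_foot in the frame of tray above 0.11 m or y of thermo_foot in the frame of tray below -0.155 m or y of thermo_foot in the frame of tray above 0.155 m)), for 0.2 s.
2. the thermometer stands upright on the empty floor of the tray, let go of (angle between thermo_foot's own x axis and vertical below 0.12 rad and contact force between the fingers and thermometer below 0.1 N and linear speed of thermometer below 0.02 m/s and x of thermo_foot in the frame of bay between -0.095 and 0.095 m and y of thermo_foot in the frame of bay between -0.095 and 0.095 m and z of thermo_foot in the frame of bay between -0.005 and 0.006 m), for 0.2 s.
3. the lid is fully shut and the dial still short of the rider (value of joint lid below 0.06 rad and horizontal distance between dial_pointer and rider_mark above 0.008 m), for 0.2 s.
At the end, for the whole second after the job is handed in: The thermometer stands upright (within 0.12 rad), at rest and released, with its foot on the empty floor of the tray; the lid is shut (under 0.06 rad); the tip of the dial's pointer is within 4 mm (6 degrees) of the rider's inner end and the dial is at rest (all of step 2 and value of joint lid below 0.06 rad and horizontal distance between dial_pointer and rider_mark below 0.004 m and velocity of joint dial below 0.05 rad/s); the robot touches nothing.
It fails at once if a bystander (pot, fork, markers, clay pot) is moved by more than 30 mm (distance of any of pot, fork, markers, clay_pot from where it was at the start of the episode above 0.03 m).
It fails at once if the thermometer is dropped (moves faster than 0.7 m/s while the fingers do not touch it) (contact force between the fingers and thermometer below 0.1 N and linear speed of thermometer above 0.7 m/s).
It fails at once if the lid is slammed (closes faster than 4 rad/s) (velocity of joint lid below -4 rad/s).
It also fails if it takes over 72 s, if anything falls off the work surface, if the arm or the gripper's body presses on something with over 40 N, if the wrist force passes 120 N, or if a joint passes its speed limit or range.

ROBOT

A 6-joint arm with a two-finger parallel gripper is mounted at the origin on the work surface. World frame = base frame: x ahead of the robot, y to its left, z up, the work surface at z = 0. Lengths are in mm, angles in degrees, forces in N, time in s.
With the tool pointing down it reaches from about 350 to 850 mm from the base axis. Payload 8.1 kg.
Tool frame: the origin (TCP) lies on the centre line of the jaws, within the pads' length; the fingertips stand 19 mm ahead of it and the grasp point (between the pads) is the TCP; z points along the fingers, y is the direction in which the jaws open and shut (so a half turn about z gives the same grasp; the last joint's range is limited). The gripper opens to 85 mm and grips with 20 to 120 N. Pads are 22 mm wide; open, the fingers measure 114 mm over their backs; the gripper's body (76 mm by 85 mm) begins 54 mm behind the grasp point. The pads swing forward as they close: fully open they stand 13 mm farther back than shut.
Start: joints at [-4.893, 7.471, 85.268, -0, 87.261, -4.893], TCP at [600.005, 0.022, 250.292] pointing down, gripper open.
Joint ranges: [-169.43, 169.43], [-51.17, 129.36], [1.28, 143.12], [-76.62, 256.62], [0, 156.53], [-152.29, 152.29]. Speed limits (degrees/s): [136.94, 136.94, 159.86, 180, 180, 180].

INTERFACE

Orientations are given as [roll, pitch, yaw] about the fixed x, y, z axes, in that order (R = Rz(yaw) Ry(pitch) Rx(roll)).
In Python, from bench import r, viewer gives the robot as it stands.
- The arm moves only by the tool carry_out, never from a script. Its argument "commands" is a list that holds one entry, the list of rows, each a list of 7 numbers: the finger opening in mm, from 0 to 85.4, then the shift along the tool's x, y, z in mm, then the turn, a rotation vector about the tool's x, y, z in degrees. A call has 1 to 5 rows; each row is the pose to reach, as a shift and turn from the pose commanded when the call began, along the tool's axes at that moment; what a row does not reach only later rows make up. A row lasts 1/8 s, in which the tool goes at most 62.5 mm and 10.7 degrees, less where a joint would pass 70% of its speed; a pose out of reach is approached as far as the arm can. A call with a gripper value outside its range is refused whole. The fingers move at their own pace and stop on an object; "grip_force" is the grip in N (left out, the last holds). Time passes only in rows, so rows that repeat a pose let the fingers close. It gives the time, the measured TCP pose, the force and the opening at its end, in the units of the state.
- r.sense(): the state, without advancing time (a new reading comes with each control period).
- viewer.snapshot(name): name is "scene" or "side" or "wrist"; returns the picture (480x640x3 uint8, red, green, blue); there is no depth.
- viewer.calibration(name): a dict with "camera_matrix" (3x3 intrinsics, pixels), "k1" (the pictures are not rectified: a ray, as slopes to the right and down, at radius r is drawn at 1 + k1 r^2 times it, then the intrinsics apply), "rvec" (rotation vector, rad) and "tvec" (3), from world to camera coordinates, as OpenCV has them. Camera axes: x right, y down, z forward; pixel columns grow to the right and rows downward; lengths in mm; the calibration is good to about 2 mm. A picture is of the moment at which its call begins: read the wrist's pose just before it. calibration takes no time and is no camera call; for the wrist camera it gives the pose at the moment of the call.
- r.hand_in(): hands the job in, once; it reports no verdict.
The state is a dict: "time": time; "joint_pos": joint angles; "qd": joint speeds; "joint_efforts": joint torques, N m; "tool_pos": TCP position; "tcp_rot": TCP orientation; "ft_force": force on the tool from outside, world axes, zero at the start; "wrist_torque": the same for the moment, N m; "finger_gap": finger opening in mm.
Only numpy, scipy, OpenCV 4.12 (cv2) and the standard library are available. Lean on these libraries where they do the work, as an engineer would, in place of code of your own. Each camera call takes 0.05 s, during which the arm holds its last target. There are 200 camera calls.

## Working session

There is one attempt and no reset: what is moved stays moved. The work goes in short steps, Python scripts to look and compute and a tool call to move; the robot and the scene stay as the last step left them, time stands still between calls to the robot, and variables do not carry over. Pictures are saved under pics/ and viewed, about 8 in all and at most 12, crops included, and the job is handed in when it is done.

Besides the shell and the picture viewer there is one more tool, called as name(argument=value, ...), one argument or row to a line, values as JSON. carry_out: Moves the arm, as the interface text tells. Its arguments: {"type":"object","properties":{"commands":{"type":"array","items":{"type":"array","items":{"type":"array","items":{"type":"number"}}}},"grip_force":{"type":"number"}},"required":["commands"]}

```bash
ls; mkdir -p pics
cat > h.py <<'E'
import numpy as np, cv2
from bench import r, viewer
from scipy.spatial.transform import Rotation as R
def snap(n,f):
    p=viewer.snapshot(n); cv2.imwrite('pics/'+f+'.png',cv2.cvtColor(p,cv2.COLOR_RGB2BGR)); return p
def ray(n,uv,c=None):
    c=c or viewer.calibration(n); K=np.array(c['camera_matrix'],float)
    uv=np.atleast_2d(np.array(uv,float)); d=np.c_[(uv[:,0]-K[0,2])/K[0,0],(uv[:,1]-K[1,2])/K[1,1]]
    s=d.copy()
    for _ in range(20): s=d/(1+c['k1']*(s**2).sum(1,keepdims=True))
    M=R.from_rotvec(np.ravel(c['rvec'])).as_matrix(); t=np.ravel(c['tvec'])
    return -M.T@t, np.c_[s,np.ones(len(s))]@M
def onz(n,uv,z,c=None):
    o,d=ray(n,uv,c); return o+d*((z-o[2])/d[:,2])[:,None]
def proj(n,P,c=None):
    c=c or viewer.calibration(n); P=np.atleast_2d(np.array(P,float))
    M=R.from_rotvec(np.ravel(c['rvec'])).as_matrix(); q=P@M.T+np.ravel(c['tvec']); s=q[:,:2]/q[:,2:]
    s=s*(1+c['k1']*(s**2).sum(1,keepdims=True)); K=np.array(c['camera_matrix'])
    return s*[K[0,0],K[1,1]]+[K[0,2],K[1,2]]
E
python3 - <<'E'
from h import *
a=snap('scene','a');b=snap('side','b');w=snap('wrist','w')
for n in('scene','side','wrist'):
    c=viewer.calibration(n);print(n,c['camera_matrix'],c['k1'],ray(n,[320,240])[0].round(),ray(n,[320,240])[1].round(2))
print(r.sense())
cv2.imwrite('pics/ab.png',cv2.cvtColor(np.hstack([cv2.resize(x,(400,300)) for x in(w,b)]),cv2.COLOR_RGB2BGR))
E
```

```text
pics
scene [[437.12799756   0.         322.98619417]
 [  0.         437.12799756 238.21045186]
 [  0.           0.           1.        ]] -0.042848405146188366 [1132. -337. 1029.] [[-0.54  0.25 -0.8 ]]
side [[573.51275046   0.         321.64526308]
 [  0.         573.51275046 231.05091178]
 [  0.           0.           1.        ]] -0.07525379251817507 [ 358. 1093.  802.] [[ 0.13 -0.84 -0.52]]
wrist [[370.38088248   0.         326.15184225]
 [  0.         370.38088248 232.73778703]
 [  0.           0.           1.        ]] -0.04412589776615889 [600.  82. 374.] [[-0.02 -0.34 -0.94]]
{'time': 0.15, 'joint_pos': array([-4.89338419e+00,  7.50545749e+00,  8.53138534e+01, -1.49705021e-03,
        8.72616023e+01, -4.89274185e+00]), 'qd': array([ 0.09166178, -0.08769356, -0.23385177, -0.02842421, -0.06451476,
        0.06355094]), 'joint_efforts': array([ 1.01583330e-03, -5.70061326e+01, -5.01160097e+01, -1.39109225e-04,
        9.69119486e-03, -7.10949371e-05]), 'tool_pos': array([5.99613193e+02, 4.30010051e-02, 2.49492857e+02]), 'tcp_rot': array([-1.79919254e+02, -5.41134539e-03,  8.99994264e+01]), 'ft_force': array([ 0.18213066,  0.2712342 , -1.25648764]), 'wrist_torque': array([-0.00754669,  0.0165007 ,  0.01920003]), 'finger_gap': 85.45240069747672}
```

View pics/a.png

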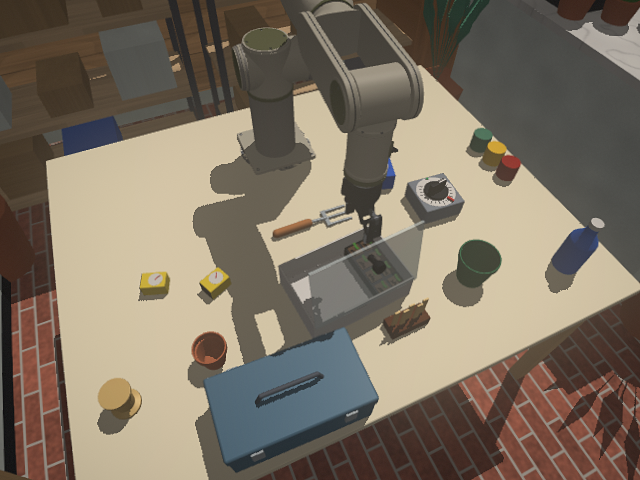

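View pics/b.png

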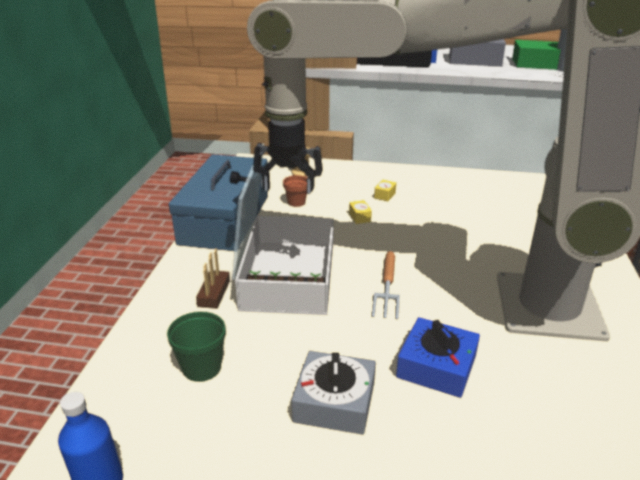

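Scene view: yellow blocks at (154,282) and (214,282). +y runs to the image right, so (214,282) should be the leftmost one; it is also the nearer one in the side view, at (360,210). The grey thermostat is at (435,195) scene / (336,385) side, and the blue look-alike is at (438,352) side. I'll measure and confirm in a crop.

Run:
```python
from h import *
S=cv2.imread('pics/a.png');B=cv2.imread('pics/b.png');W=cv2.imread('pics/w.png')
for n,I in(('scene',S),('side',B)):
    h=cv2.cvtColor(I,cv2.COLOR_BGR2HSV)
    m=cv2.inRange(h,(22,150,60),(34,255,255))
    cs=cv2.findContours(m,cv2.RETR_EXTERNAL,cv2.CHAIN_APPROX_NONE)[0]
    for c in cs:
        if cv2.contourArea(c)>60:
            M=cv2.moments(c);u=[M['m10']/M['m00'],M['m01']/M['m00']]
            print(n,'yellow',np.round(u),cv2.contourArea(c),onz(n,u,30).round(0))
    m=cv2.inRange(h,(0,170,90),(6,255,255))|cv2.inRange(h,(174,170,90),(180,255,255))
    for c in cv2.findContours(m,cv2.RETR_EXTERNAL,cv2.CHAIN_APPROX_NONE)[0]:
        if 8<cv2.contourArea(c)<400: print(n,'red',c.mean((0,1)).round(1),cv2.contourArea(c),onz(n,c.mean((0,1)),62).round(0))
cr=lambda I,x,y,w,h,k:cv2.resize(I[y:y+h,x:x+w],(w*k,h*k),interpolation=cv2.INTER_CUBIC)
top=np.hstack([cr(S,184,257,60,50,6),cr(B,335,170,70,50,6)])  #360,420
bot=np.hstack([cr(S,395,165,80,60,5),cr(B,290,345,95,75,4)])
o=np.zeros((600,780,3),np.uint8);o[:300]=top[:, :780];o[300:300+300,:400]=bot[:300,:400] if 0 else cr(S,395,165,80,60,5);o[300:600,400:780]=cr(B,290,345,95,75,4)
cv2.imwrite('pics/c.png',o)
```

```text
scene yellow [151. 281.] 152.0 [[ 404. -498.   30.]]
scene yellow [212. 282.] 162.0 [[ 472. -349.   30.]]
side yellow [384. 193.] 124.5 [[ 405. -455.   30.]]
```

View pics/c.png

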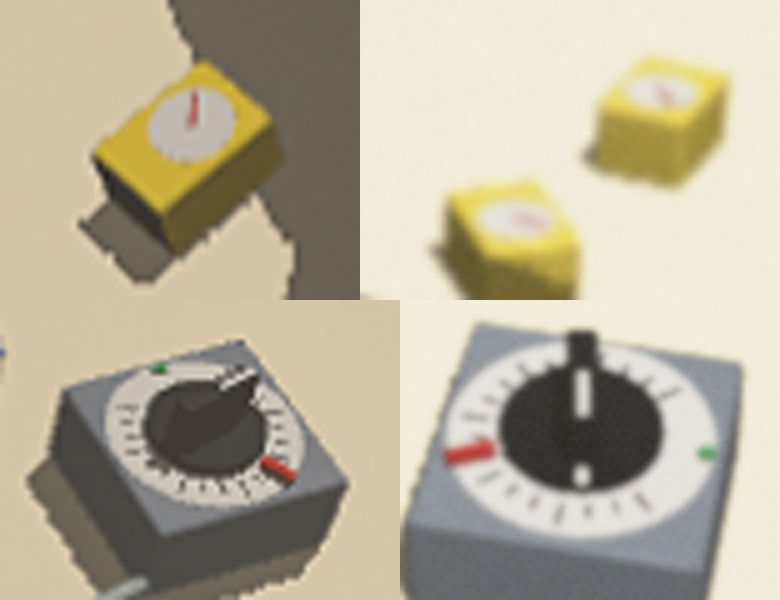

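View pics/w.png

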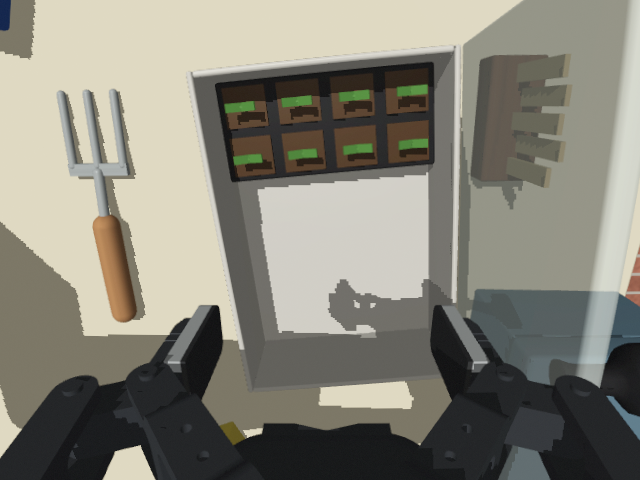

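Crop: the target at scene (214,282), about (472,-349), has its black foot face at lower left (-y), face up. It is the yellow block with the larger y, so farthest to the robot's left. The grey thermostat's rider is at side crop (470,452). Its pointer faces the camera (+y), with the tip dot at (583,475). Wrist view: tray rim corners at (190,73), (458,47) and (250,388).

Run:
```python
from h import *
q=np.array([[205,62],[272,120],[162,210],[93,157]])/6+[184,257]-0.4
P=onz('scene',q,40);print('thermo TR.. corners',P.round(0).tolist(),P.mean(0).round(1))
d=(P[0]+P[1]-P[2]-P[3])/2;print('t',d.round(1),np.degrees(np.arctan2(d[1],d[0])), np.linalg.norm(P[0]-P[1]))
# second estimate side: near block crop corners
q=np.array([[452,185],[532,180],[578,238],[460,225]])-[360,0];print('side',onz('side',q/6+[335,170],40).round(0).tolist())
# tray rim from wrist at start pose
T=onz('wrist',[[190,73],[458,47],[250,388],[458,385]],85);print('tray',T.round(0).tolist())
print('fork,markers', onz('wrist',[[60,93],[123,320],[515,115]],20).round(0).tolist())
# dial
sc=lambda p:np.array(p)/5+[395,165]-.4
sd=lambda p:(np.array(p)-[400,300])/4+[290,345]-.4
for n,f,pts in(('scene',sc,[(278,170),(205,127),(160,68)]),('side',sd,[(495,450),(446,458),(582,490),(582,432),(707,454)])):
    print(n,onz(n,f(pts) if n=='side' else f(pts),62).round(1).tolist())
B=cv2.imread('pics/b.png');S=cv2.imread('pics/a.png')
for n,I,(x0,x1,y0,y1) in(('side',B,(297,375,350,412)),('scene',S,(412,460,170,212))):
    h=cv2.cvtColor(I,cv2.COLOR_BGR2HSV)[y0:y1,x0:x1]
    m=((h[...,1]<45)&(h[...,2]>170)).astype(np.uint8)
    c=max(cv2.findContours(m,cv2.RETR_EXTERNAL,cv2.CHAIN_APPROX_NONE)[0],key=cv2.contourArea)
    hull=cv2.convexHull(c)[:,0]+[x0,y0]
    Q=onz(n,hull,61)[:,:2]; (cx,cy),rr=cv2.minEnclosingCircle(Q.astype(np.float32));print(n,'scale',cx,cy,rr)
print('lid top edge scene', onz('scene',[[422,222]],285).round(0))
```

```text
thermo TR.. corners [[438.0, -323.0, 40.0], [480.0, -304.0, 40.0], [505.0, -361.0, 40.0], [467.0, -381.0, 40.0]] [ 472.3 -342.3   40. ]
t [-26.8  57.7  -0. ] 114.94516789563308 45.350522236655756
side [[498.0, -366.0, 40.0], [461.0, -378.0, 40.0], [434.0, -323.0, 40.0], [490.0, -327.0, 40.0]]
tray [[501.0, 107.0, 85.0], [694.0, 124.0, 85.0], [526.0, -176.0, 85.0], [728.0, -173.0, 85.0]]
fork,markers [[355.0, 97.0, 20.0], [372.0, -142.0, 20.0], [775.0, 76.0, 20.0]]
scene [[492.7, 378.6, 62.0], [445.6, 357.2, 62.0], [392.0, 358.7, 62.0]]
side [[482.0, 372.6, 62.0], [502.5, 380.8, 62.0], [441.0, 390.1, 62.0], [445.6, 355.7, 62.0], [389.5, 360.5, 62.0]]
side scale 447.0580749511719 330.79962158203125 87.1646499633789
scene scale 447.85693359375 354.20184326171875 59.21651840209961
lid top edge scene [[674. 117. 285.]]
```

Thermometer is at (472,-342), top heading 115°. The tray is at (610,-26), yaw 5°, with the dial at (446,356). I'll move above the thermometer.

carry_out(
  commands=[
    [[85, -342, -128, 70, 0, 0, -25], [85, -342, -128, 70, 0, 0, -25], [85, -342, -128, 70, 0, 0, -25], [85, -342, -128, 70, 0, 0, -25], [85, -342, -128, 70, 0, 0, -25]],
  ],
  grip_force=40,
)

```text
time: 0.78
tool_pos: [493.9, -282.5, 192.3]
tcp_rot: [180.0, -0.0, 115.0]
ft_force: [0.8, 0.1, 0.9]
finger_gap: 85.1
```

carry_out(
  commands=[
    [[85, 0, 0, 0, 0, 0, 0], [85, 0, 0, 0, 0, 0, 0], [85, 0, 0, 0, 0, 0, 0]],
  ],
)

```text
time: 1.15
tool_pos: [495.7, -279.8, 193.1]
tcp_rot: [180.0, 0.0, 115.1]
ft_force: [-0.3, 0.3, 1.0]
finger_gap: 85.2
```

Run:
```python
from h import *
s=r.sense();print(s['tool_pos'].round(1),s['tcp_rot'].round(1),s['joint_pos'].round(0),s['time'])
c=viewer.calibration('wrist');I=cv2.cvtColor(snap('wrist','w2'),cv2.COLOR_RGB2BGR)
h=cv2.cvtColor(I,cv2.COLOR_BGR2HSV)
m=cv2.inRange(h,(22,120,40),(34,255,255))
for k in cv2.findContours(m,cv2.RETR_EXTERNAL,cv2.CHAIN_APPROX_NONE)[0]:
    if cv2.contourArea(k)>500:
        b=cv2.minAreaRect(k);P=onz('wrist',cv2.boxPoints(b),40,c);print(b,P.round(0).tolist(),P.mean(0).round(1))
m=((h[...,1]<60)&(h[...,2]>150)).astype(np.uint8)
for k in cv2.findContours(m,cv2.RETR_EXTERNAL,cv2.CHAIN_APPROX_NONE)[0]:
    if cv2.contourArea(k)>500: print('white',k.mean((0,1)),cv2.contourArea(k),onz('wrist',k.mean((0,1)),40,c).round(1))
```

```text
[ 495.7 -279.8  193.1] [180.    0.  115.1] [-35.   5.  94.   0.  81. -60.] 1.15
((139.1862030029297, 356.16552734375), (23.08664321899414, 84.37420654296875), 41.633541107177734) [[372.0, -514.0, 40.0], [402.0, -423.0, 40.0], [420.0, -432.0, 40.0], [392.0, -524.0, 40.0]] [ 396.7 -473.4   40. ]
((265.0, 262.5), (85.0, 62.0), 90.0) [[431.0, -313.0, 40.0], [475.0, -292.0, 40.0], [506.0, -361.0, 40.0], [458.0, -384.0, 40.0]] [ 467.5 -337.3   40. ]
white [129.80434783 466.34057971] 1167.0 [[ 424.1 -614.6   40. ]]
white [230.28248588 409.91525424] 1882.5 [[ 494.  -493.9   40. ]]
white [288.07906977 382.31162791] 2245.5 [[ 531.4 -439.3   40. ]]
white [ 53.3364486  306.55006676] 24188.5 [[ 313.8 -454.5   40. ]]
white [561.22551929  87.08753709] 27616.0 [[ 607.  -120.5   40. ]]
white [388.8452381  194.11845238] 79588.0 [[ 531.6 -242.7   40. ]]
```

View pics/w2.png

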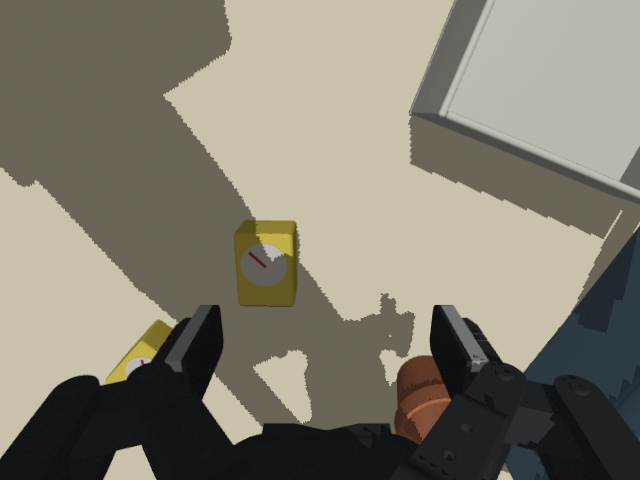

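Wrist view: the thermometer's face corners are at (236,235), (294,233), (295,305), (238,305), with its top end facing image-up. The clay pot is at (420,390), which is a clearance concern.

Run:
```python
from h import *
c=viewer.calibration('wrist')
P=onz('wrist',[[236,235],[294,233],[295,305],[238,305]],40,c);print(P.round(1).tolist(),P.mean(0).round(1))
d=(P[0]+P[1]-P[2]-P[3])/2;print(np.degrees(np.arctan2(d[1],d[0])),np.linalg.norm(d),np.linalg.norm(P[0]-P[1]))
s=r.sense();M=R.from_euler('xyz',s['tcp_rot'],degrees=True).as_matrix();print('tool delta',(M.T@(P.mean(0)-s['tool_pos'])).round(1))
a=onz('scene',[[193,343],[227,343],[210,343]],75);print('clay rim',a.round(0).tolist(),(M.T@(a-P.mean(0)).T).T.round(0).tolist())
a=onz('scene',[[207,366]],0);print('clay base',a.round(0).tolist())
```

```text
[[437.2, -323.6, 40.0], [478.4, -302.4, 40.0], [504.9, -361.5, 40.0], [460.9, -382.3, 40.0]] [ 470.4 -342.5   40. ]
113.09690378839397 64.07006663248717 46.3332850337686
tool delta [-46.  -49.7 153.1]
clay rim [[643.0, -434.0, 75.0], [674.0, -362.0, 75.0], [659.0, -398.0, 75.0]] [[-156.0, 118.0, -35.0], [-104.0, 177.0, -35.0], [-130.0, 147.0, -35.0]]
clay base [[676.0, -425.0, 0.0]]
```

carry_out(
  commands=[
    [[85, -18, -25, 60, 0, -10, 0], [85, -36, -50, 90, 0, -20, 0], [85, -36, -50, 100, 0, -30, 0], [85, -36, -50, 120, 0, -30, 0], [85, -36, -50, 120, 0, -30, 0]],
  ],
)

```text
time: 1.82
tool_pos: [464.2, -332.6, 71.0]
tcp_rot: [-179.9, 29.8, 115.2]
ft_force: [0.8, -0.1, 1.5]
finger_gap: 85.3
```

Run:
```python
from h import *
s=r.sense();print(s['tool_pos'].round(1),s['tcp_rot'].round(1),s['joint_pos'].round(0))
M=R.from_euler('xyz',s['tcp_rot'],degrees=True).as_matrix()
G=np.array([471-.42*10,-342+.91*10,27]);print((M.T@(G-s['tool_pos'])).round(1)); print(M.round(2))
```

```text
[ 464.2 -332.6   71. ] [-179.9   29.8  115.2] [-31.  -5. 123. -26.  39. -39.]
[20.7  2.3 38.9]
[[-0.37  0.91  0.21]
 [ 0.79  0.42 -0.45]
 [-0.5  -0.   -0.87]]
```

carry_out(
  commands=[
    [[85, 10, 2, 20, 0, 0, 0], [85, 21, 2, 39, 0, 0, 0], [85, 21, 2, 39, 0, 0, 0], [20, 21, 2, 39, 0, 0, 0], [20, 21, 2, 39, 0, 0, 0]],
  ],
  grip_force=50,
)

```text
time: 2.45
tool_pos: [468.4, -335.8, 30.4]
tcp_rot: [179.9, 30.1, 115.0]
ft_force: [0.8, -1.2, 0.4]
finger_gap: 51.1
```

carry_out(
  commands=[
    [[20, 0, 0, 0, 0, 0, 0], [20, 0, 0, 0, 0, 0, 0], [20, 0, 0, 0, 0, 0, 0], [20, 0, 0, 0, 0, 0, 0]],
  ],
)

```text
time: 2.95
tool_pos: [468.3, -335.8, 30.4]
tcp_rot: [179.9, 30.1, 115.0]
ft_force: [-0.5, 2.2, 5.4]
finger_gap: 47.5
```

carry_out(
  commands=[
    [[20, -15, 0, -26, 0, 0, 0], [20, -30, 0, -52, 0, 10, 0], [20, -30, 0, -52, 0, 20, 0], [20, -30, 0, -52, 0, 30, 0], [20, -30, 0, -52, 0, 40, 0]],
  ],
)

```text
time: 3.58
tool_pos: [468.1, -335.7, 90.6]
tcp_rot: [179.9, -10.2, 115.1]
ft_force: [1.3, 0.1, -2.5]
finger_gap: 47.3
```

carry_out(
  commands=[
    [[20, 0, 0, 0, 0, 10, 0], [20, 0, 0, 0, 0, 20, 0], [20, 0, 0, 0, 0, 30, 0], [20, 0, 0, 0, 0, 40, 0], [20, 0, 0, 0, 0, 50, 0]],
  ],
)

```text
time: 4.2
tool_pos: [467.6, -336.0, 89.4]
tcp_rot: [179.8, -60.1, 115.1]
ft_force: [0.7, -0.8, -2.3]
finger_gap: 47.1
```

Run:
```python
from h import *
s=r.sense();print(s['tool_pos'].round(1),s['tcp_rot'].round(1),s['joint_pos'].round(0),s['finger_gap'])
M=R.from_euler('xyz',s['tcp_rot'],degrees=True).as_matrix();print(M.round(2))
w=snap('wrist','w3');b=snap('scene','a3');d=snap('side','b3')
cr=lambda I,x,y,w,h,k:cv2.resize(I[y:y+h,x:x+w],(w*k,h*k),interpolation=cv2.INTER_CUBIC)
o=np.hstack([cv2.resize(w,(400,300)),cr(d,310,140,100,75,4)])
cv2.imwrite('pics/d3.png',cv2.cvtColor(np.vstack([o,np.hstack([cr(b,150,200,100,75,4),cv2.resize(b,(400,300))])]),cv2.COLOR_RGB2BGR))
```

```text
[ 467.6 -336.    89.4] [179.8 -60.1 115.1] [-49.  65.  41.  19. 131. -69.] 47.08456077379138
[[-0.21  0.91 -0.37]
 [ 0.45  0.42  0.79]
 [ 0.87  0.   -0.5 ]]
```

View pics/d3.png

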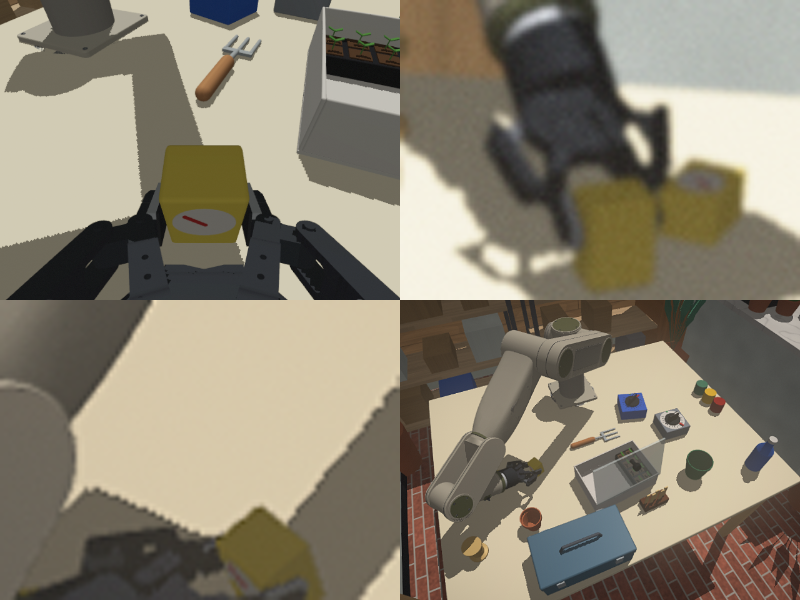

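The thermometer is held upright: its face looks back at the wrist camera at (205,215), and it is clear of the second block. Lowering.

carry_out(
  commands=[
    [[20, -20, 0, 12, 0, 0, 0], [20, -38, 0, 22, 0, 0, 0], [20, -38, 0, 22, 0, 0, 0], [20, -39.5, 0, 22.8, 0, 0, 0], [20, -39.5, 0, 22.8, 0, 0, 0]],
  ],
)

```text
time: 4.97
tool_pos: [467.6, -335.4, 44.1]
tcp_rot: [179.9, -59.9, 115.1]
ft_force: [0.2, -0.0, -1.7]
finger_gap: 47.1
```

carry_out(
  commands=[
    [[20, -1, 0, 0.6, 0, 0, 0], [20, -2, 0, 1.2, 0, 0, 0], [20, -2, 0, 1.2, 0, 0, 0]],
  ],
)

```text
time: 5.35
tool_pos: [467.1, -335.0, 40.4]
tcp_rot: [-180.0, -60.0, 115.0]
ft_force: [-0.1, 0.3, -2.1]
finger_gap: 47.4
```

carry_out(
  commands=[
    [[20, -1, 0, 0.6, 0, 0, 0], [20, -1.5, 0, 0.9, 0, 0, 0], [20, -1.5, 0, 0.9, 0, 0, 0]],
  ],
)

```text
time: 5.72
tool_pos: [467.2, -335.0, 39.2]
tcp_rot: [180.0, -60.0, 115.0]
ft_force: [-0.4, 1.1, 0.3]
finger_gap: 47.0
```

Run:
```python
from h import *
s=r.sense();print(s['tool_pos'].round(1),s['ft_force'].round(1))
```

```text
[ 467.2 -335.    39.2] [-0.4  1.1  0.3]
```

carry_out(
  commands=[
    [[20, -1, 0, 0.6, 0, 0, 0], [20, -1.5, 0, 0.9, 0, 0, 0], [20, -1.5, 0, 0.9, 0, 0, 0]],
  ],
)

```text
time: 6.1
tool_pos: [467.2, -335.1, 39.1]
tcp_rot: [179.9, -60.1, 115.1]
ft_force: [-3.1, 1.9, 9.9]
finger_gap: 47.2
```

carry_out(
  commands=[
    [[20, 1, 0, -0.6, 0, 0, 0], [56, 1, 0, -0.6, 0, 0, 0], [66, 1, 0, -0.6, 0, 0, 0], [75, 1, 0, -0.6, 0, 0, 0], [75, 1, 0, -0.6, 0, 0, 0]],
  ],
)

```text
time: 6.72
tool_pos: [467.1, -335.0, 38.1]
tcp_rot: [-180.0, -60.0, 115.0]
ft_force: [0.1, -1.0, -0.6]
finger_gap: 75.0
```

carry_out(
  commands=[
    [[75, 0, 0, 0, 0, 0, 0], [75, 0, 0, -15, 0, 0, 0], [75, 0, 0, -40, 0, 0, 0], [75, 0, 0, -80, 0, 0, 0], [75, 0, 0, -90, 0, 0, 0]],
  ],
)

```text
time: 7.35
tool_pos: [500.2, -406.5, 84.7]
tcp_rot: [180.0, -59.9, 115.0]
ft_force: [0.9, -0.9, 0.2]
finger_gap: 74.9
```

Run:
```python
from h import *
s=r.sense();print(s['tool_pos'].round(1),s['tcp_rot'].round(1),s['joint_pos'].round(0),s['finger_gap'])
w=snap('wrist','w4');d=snap('side','b4')
cr=lambda I,x,y,w,h,k:cv2.resize(I[y:y+h,x:x+w],(w*k,h*k),interpolation=cv2.INTER_CUBIC)
cv2.imwrite('pics/d4.png',cv2.cvtColor(np.hstack([cv2.resize(w,(400,300)),cr(d,310,140,100,75,4)]),cv2.COLOR_RGB2BGR))
h=cv2.cvtColor(w,cv2.COLOR_RGB2HSV);c=viewer.calibration('wrist')
m=cv2.inRange(h,(22,120,40),(34,255,255))
for k in cv2.findContours(m,cv2.RETR_EXTERNAL,cv2.CHAIN_APPROX_NONE)[0]:
    if cv2.contourArea(k)>500: print(cv2.boundingRect(k)); a=cv2.approxPolyDP(k,6,True)[:,0];print(a.tolist(),onz('wrist',a,66,c).round(0).tolist())
```

```text
[ 500.2 -406.5   84.7] [180.  -59.9 115. ] [-50.  89.   2.  23. 146. -63.] 74.9221624611631
(118, 437, 48, 43)
[[156, 437], [138, 441], [118, 479], [140, 479], [164, 457]] [[458.0, -465.0, 66.0], [453.0, -469.0, 66.0], [455.0, -481.0, 66.0], [462.0, -478.0, 66.0], [465.0, -469.0, 66.0]]
(0, 369, 95, 103)
[[94, 369], [0, 436], [0, 471], [30, 421]] [[417.0, -456.0, 66.0], [404.0, -492.0, 66.0], [414.0, -500.0, 66.0], [410.0, -483.0, 66.0]]
(285, 186, 84, 107)
[[291, 186], [285, 238], [292, 290], [359, 292], [368, 236], [363, 187]] [[437.0, -322.0, 66.0], [454.0, -360.0, 66.0], [473.0, -387.0, 66.0], [502.0, -375.0, 66.0], [494.0, -340.0, 66.0], [477.0, -305.0, 66.0]]
```

View pics/d4.png

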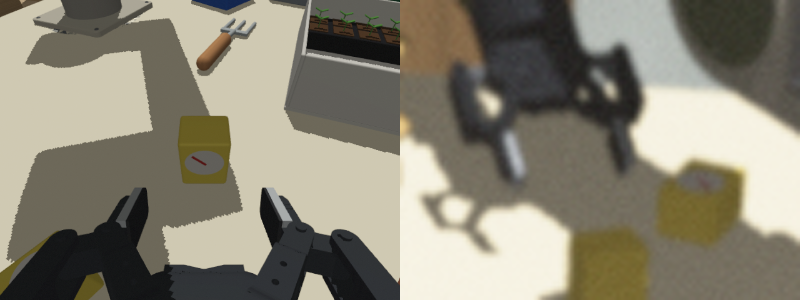

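Standing upright and released, with its top face corners at wrist (291,186)…(368,236). Going over it with the tool vertical.

carry_out(
  commands=[
    [[85, 52, 0, -30, 0, -10, 0], [85, 90, 0, -20, 0, -20, 0], [85, 134, 0, 22, 0, -30, 0], [85, 134, 0, 22, 0, -40, 0], [85, 134, 0, 22, 0, -50, 0]],
  ],
)

```text
time: 8.07
tool_pos: [465.2, -329.2, 188.5]
tcp_rot: [179.9, -27.7, 114.7]
ft_force: [0.8, 0.7, 1.3]
finger_gap: 85.0
```

carry_out(
  commands=[
    [[85, 0, 0, 0, 0, -10, 0], [85, 0, 0, 0, 0, -10, 0], [85, 0, 0, 0, 0, -10, 0]],
  ],
)

```text
time: 8.45
tool_pos: [466.0, -330.2, 188.1]
tcp_rot: [180.0, -18.2, 114.7]
ft_force: [-0.3, -0.8, -0.5]
finger_gap: 85.3
```

Run:
```python
from h import *
s=r.sense();print(s['tool_pos'].round(1),s['tcp_rot'].round(1),s['joint_pos'].round(0))
c=viewer.calibration('wrist');w=snap('wrist','w5')
h=cv2.cvtColor(w,cv2.COLOR_RGB2HSV)
m=cv2.inRange(h,(22,120,40),(34,255,255))
M=R.from_euler('xyz',s['tcp_rot'],degrees=True).as_matrix()
for k in cv2.findContours(m,cv2.RETR_EXTERNAL,cv2.CHAIN_APPROX_NONE)[0]:
    if cv2.contourArea(k)>500: a=cv2.approxPolyDP(k,5,True)[:,0];print(a.tolist());print((M.T@(onz('wrist',a,66,c)-s['tool_pos']).T).T.round(0).tolist())
```

```text
[ 466.  -330.2  188.1] [180.  -18.2 114.7] [-44.  20.  79.   6.  98. -69.]
[[211, 378], [202, 401], [219, 423], [233, 398]]
[[-105.0, -84.0, 94.0], [-121.0, -91.0, 89.0], [-137.0, -79.0, 84.0], [-119.0, -68.0, 90.0]]
[[293, 252], [294, 303], [356, 302], [353, 249]]
[[-17.0, -24.0, 123.0], [-52.0, -23.0, 111.0], [-51.0, 22.0, 112.0], [-15.0, 20.0, 124.0]]
```

View pics/w5.png

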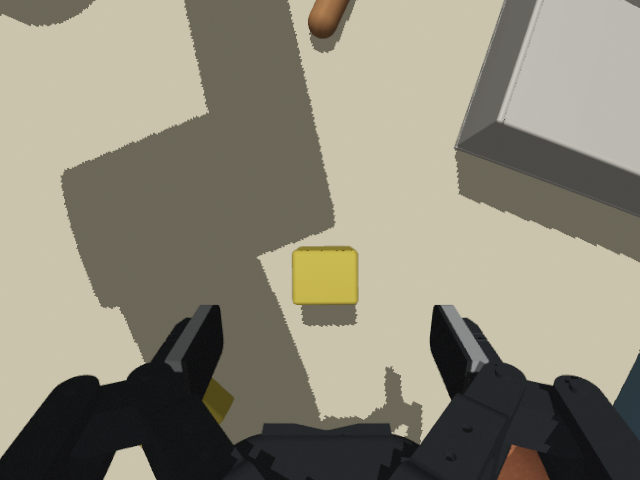

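carry_out(
  commands=[
    [[85, -6, -1, 25, 0, -9, 0], [85, -12, -1, 49, 0, -18.2, 0], [85, -12, -1, 49, 0, -18.2, 0], [85, -26, -1, 91, 0, -18.2, 0], [85, -26, -1, 91, 0, -18.2, 0]],
  ],
)

```text
time: 9.12
tool_pos: [463.2, -327.9, 91.5]
tcp_rot: [-179.9, -0.3, 114.6]
ft_force: [-0.5, -0.0, 0.9]
finger_gap: 85.1
```

carry_out(
  commands=[
    [[85, 2, 0, 24, 0, 0, 0], [85, 2, 0, 44, 0, 0, 0], [85, 2, 0, 44, 0, 0, 0], [20, 2, 0, 44, 0, 0, 0], [20, 2, 0, 44, 0, 0, 0]],
  ],
  grip_force=50,
)

```text
time: 9.75
tool_pos: [464.0, -326.6, 50.6]
tcp_rot: [179.9, 0.2, 114.6]
ft_force: [-1.1, -0.2, -0.2]
finger_gap: 51.1
```

carry_out(
  commands=[
    [[20, 0, 0, 0, 0, 0, 0], [20, 0, 0, 0, 0, 0, 0], [20, 0, 0, 0, 0, 0, 0], [20, 0, 0, 0, 0, 0, 0]],
  ],
)

```text
time: 10.25
tool_pos: [464.1, -326.7, 50.8]
tcp_rot: [179.9, 0.3, 114.6]
ft_force: [0.4, -1.0, 5.9]
finger_gap: 47.5
```

carry_out(
  commands=[
    [[20, 0, 0, -40, 0, 0, 0], [20, 0, 0, -90, 0, 0, 0], [20, 0, 0, -130, 0, 0, 0], [20, 0, 0, -130, 0, 0, 0]],
  ],
)

```text
time: 10.75
tool_pos: [464.9, -327.2, 183.8]
tcp_rot: [179.8, 0.5, 114.6]
ft_force: [0.4, -0.2, -1.8]
finger_gap: 47.4
```

Run:
```python
from h import *
s=r.sense();print(s['tool_pos'].round(1),s['tcp_rot'].round(1),s['joint_pos'].round(0),s['finger_gap'])
M=R.from_euler('xyz',s['tcp_rot'],degrees=True).as_matrix()
print((M.T@(np.array([594,-78,180])-s['tool_pos'])).round(1))
```

```text
[ 464.9 -327.2  183.8] [179.8   0.5 114.6] [-40.   4.  96.  -0.  79. -65.] 47.446180832635996
[172.7 221.2   3. ]
```

carry_out(
  commands=[
    [[20, 35, 44, 0, 0, 0, 4], [20, 69, 88, 0, 0, 0, 8], [20, 104, 132, 0, 0, 0, 12], [20, 138, 176, 0, 0, 0, 16], [20, 172, 221, 0, 0, 0, 19.6]],
  ],
)

```text
time: 11.38
tool_pos: [591.8, -75.3, 176.9]
tcp_rot: [-179.9, 0.1, 94.9]
ft_force: [0.6, -1.1, -3.1]
finger_gap: 47.3
```

Run:
```python
from h import *
c=viewer.calibration('wrist');w=snap('wrist','w6')
s=r.sense();print(s['tool_pos'].round(1),s['tcp_rot'].round(1),s['joint_pos'].round(0),s['finger_gap'])
M=R.from_euler('xyz',s['tcp_rot'],degrees=True).as_matrix()
print((M.T@(np.array([594,-78,180])-s['tool_pos'])).round(1))
```

```text
[594.1 -68.8 177. ] [ 1.799e+02 -1.000e-01  9.490e+01] [-12.  10.  91.   0.  80. -17.] 47.40156308412085
[-9.1 -0.9 -3. ]
```

View pics/w6.png

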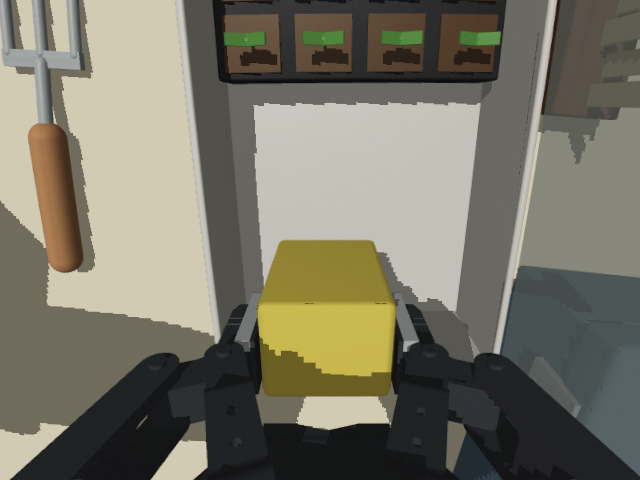

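Block held, over the empty floor and aligned with the tray walls. Lowering.

carry_out(
  commands=[
    [[20, 0, 0, 40, 0, 0, 0], [20, 0, 0, 80, 0, 0, 0], [20, 0, 0, 112, 0, 0, 0], [20, 0, 0, 116, 0, 0, 0], [20, 0, 0, 116, 0, 0, 0]],
  ],
)

```text
time: 12.05
tool_pos: [592.2, -77.5, 62.8]
tcp_rot: [180.0, 0.1, 95.0]
ft_force: [-0.6, -0.4, -2.1]
finger_gap: 47.4
```

carry_out(
  commands=[
    [[20, 0, 0, 1.5, 0, 0, 0], [20, 0, 0, 3, 0, 0, 0], [20, 0, 0, 3, 0, 0, 0]],
  ],
)

```text
time: 12.42
tool_pos: [592.9, -77.6, 60.7]
tcp_rot: [179.9, 0.2, 95.0]
ft_force: [0.7, -0.1, -2.8]
finger_gap: 47.4
```

carry_out(
  commands=[
    [[20, 0, 0, 1.5, 0, 0, 0], [20, 0, 0, 3, 0, 0, 0], [20, 0, 0, 3, 0, 0, 0]],
  ],
)

```text
time: 12.8
tool_pos: [592.3, -77.5, 56.7]
tcp_rot: [179.9, 0.1, 95.0]
ft_force: [-0.7, -0.8, -1.2]
finger_gap: 47.5
```

carry_out(
  commands=[
    [[20, 0, 0, 1, 0, 0, 0], [20, 0, 0, 1.5, 0, 0, 0], [20, 0, 0, 1.5, 0, 0, 0]],
  ],
)

```text
time: 13.18
tool_pos: [592.6, -77.6, 55.8]
tcp_rot: [179.9, 0.1, 95.0]
ft_force: [-2.0, 0.2, 3.1]
finger_gap: 47.2
```

carry_out(
  commands=[
    [[20, 0, 0, 0.5, 0, 0, 0], [54, 0, 0, 0.5, 0, 0, 0], [62, 0, 0, 0.5, 0, 0, 0], [70, 0, 0, 0.5, 0, 0, 0], [72, 0, 0, 0.5, 0, 0, 0]],
  ],
)

```text
time: 13.8
tool_pos: [592.5, -77.6, 54.9]
tcp_rot: [179.9, 0.1, 95.0]
ft_force: [-0.2, 0.4, 0.2]
finger_gap: 72.0
```

carry_out(
  commands=[
    [[72, 0, 0, 0, 0, 0, 0], [72, 0, 0, -10, 0, 0, 0], [72, 0, 0, -40, 0, 0, 0], [72, 0, 0, -90, 0, 0, 0], [72, 0, 0, -140, 0, 0, 0]],
  ],
)

```text
time: 14.42
tool_pos: [592.0, -77.2, 196.9]
tcp_rot: [179.9, 0.1, 95.0]
ft_force: [0.6, -0.1, 0.7]
finger_gap: 72.1
```

Run:
```python
from h import *
c=viewer.calibration('wrist');w=snap('wrist','w7');a=snap('scene','a7')
s=r.sense();print(s['tool_pos'].round(1),s['tcp_rot'].round(1),s['joint_pos'].round(0),s['finger_gap'])
h=cv2.cvtColor(w,cv2.COLOR_RGB2HSV);m=cv2.inRange(h,(22,120,40),(34,255,255))
for k in cv2.findContours(m,cv2.RETR_EXTERNAL,cv2.CHAIN_APPROX_NONE)[0]:
    if cv2.contourArea(k)>500: q=cv2.approxPolyDP(k,5,True)[:,0];print(q.tolist());print(onz('wrist',q,71,c).round(0).tolist())
b=snap('side','b7')
cr=lambda I,x,y,w,h,k:cv2.resize(I[y:y+h,x:x+w],(w*k,h*k),interpolation=cv2.INTER_CUBIC)
cv2.imwrite('pics/d7.png',cv2.cvtColor(np.hstack([cr(b,200,140,160,200,2),cr(a,250,180,230,200,2)]),cv2.COLOR_RGB2BGR))
```

```text
[596.2 -78.  203.8] [179.2   0.4  95. ] [-12.   8.  89.  -0.  82. -17.] 71.79817906361926
[[300, 185], [293, 205], [296, 252], [358, 252], [360, 203], [354, 187]]
[[572.0, -48.0, 71.0], [568.0, -63.0, 71.0], [573.0, -98.0, 71.0], [618.0, -94.0, 71.0], [615.0, -57.0, 71.0], [609.0, -46.0, 71.0]]
```

View pics/d7.png

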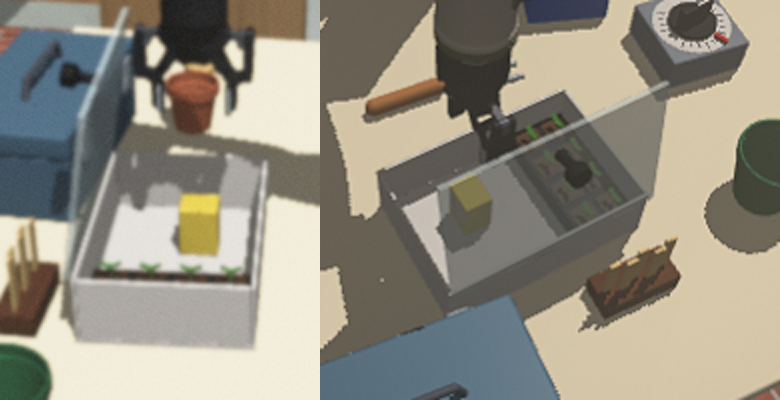

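Thermometer stands on the tray floor. The lid's free-edge ends are at scene (423,222) and (310,273), with the knob at (377,262).

Run:
```python
from h import *
yaw=np.radians(5);ex=np.array([np.cos(yaw),np.sin(yaw),0]);ey=np.array([-ex[1],ex[0],0]);C=np.array([610,-26,0.])
H=C+100*ex+[0,0,85]
px=np.array([[423.5,222],[310,273.5]])
for th in np.arange(1.3,1.62,.04):
    f=-ex*np.cos(th)+np.array([0,0,np.sin(th)]);n=ex*np.sin(th)+np.array([0,0,np.cos(th)])
    P=[H+145*ey+200*f,H-145*ey+200*f,H+180*f+35*n]
    q=proj('scene',P);print(round(th,2),q.round(0).tolist(),np.linalg.norm(q[:2]-px).round(1),P[2].round(0))
s=r.sense();M=R.from_euler('xyz',s['tcp_rot'],degrees=True).as_matrix();print(M.round(2),s['time'],s['tool_pos'])
```

```text
1.3 [[417.0, 214.0], [302.0, 265.0], [371.0, 254.0]] 15.9 [695. -19. 268.]
1.34 [[419.0, 215.0], [304.0, 267.0], [373.0, 256.0]] 11.9 [703. -18. 268.]
1.38 [[421.0, 217.0], [306.0, 270.0], [375.0, 259.0]] 7.9 [710. -17. 268.]
1.42 [[423.0, 219.0], [307.0, 272.0], [377.0, 261.0]] 4.0 [717. -17. 268.]
1.46 [[425.0, 222.0], [309.0, 275.0], [379.0, 264.0]] 2.6 [724. -16. 268.]
1.5 [[428.0, 224.0], [311.0, 278.0], [381.0, 267.0]] 6.3 [732. -15. 267.]
1.54 [[430.0, 226.0], [313.0, 281.0], [383.0, 270.0]] 10.9 [739. -15. 266.]
1.58 [[432.0, 229.0], [315.0, 284.0], [385.0, 273.0]] 15.8 [746. -14. 265.]
1.62 [[434.0, 231.0], [317.0, 287.0], [386.0, 276.0]] 20.8 [753. -13. 263.]
[[-0.09  1.    0.01]
 [ 1.    0.09 -0.  ]
 [-0.01  0.01 -1.  ]] 14.575 [594.87822917 -77.76613484 200.37142826]
```

carry_out(
  commands=[
    [[0, 0, 0, -60, 0, 0, 0], [0, 0, 0, -120, 0, 0, 0], [0, -5, 15, -150, 0, 0, 0], [0, -10, 70, -150, 0, 0, 0], [0, -10, 125, -150, 0, 0, 0]],
  ],
  grip_force=40,
)

```text
time: 15.2
tool_pos: [718.6, -76.3, 345.7]
tcp_rot: [179.9, 0.2, 95.0]
ft_force: [0.6, 0.7, 0.6]
finger_gap: 0.0
```

carry_out(
  commands=[
    [[0, 0, 40, 0, 0, 0, 0], [0, 0, 42, 0, 0, 0, 0], [0, 0, 42, 0, 0, 0, 0]],
  ],
)

```text
time: 15.58
tool_pos: [758.9, -72.2, 343.9]
tcp_rot: [-180.0, 0.1, 95.0]
ft_force: [0.0, -1.2, 0.4]
finger_gap: 0.1
```

Run:
```python
from h import *
s=r.sense();print(s['tool_pos'].round(1),s['tcp_rot'].round(1),s['joint_pos'].round(0),s['finger_gap'])
```

```text
[758.9 -72.2 343.9] [-1.8e+02  1.0e-01  9.5e+01] [ -9.  34.  43.  -0. 103. -14.] 0.07137886492036877
```

carry_out(
  commands=[
    [[0, 0, 0, 55, 0, 0, 0], [0, 0, 0, 83, 0, 0, 0], [0, 0, -20, 83, 0, 0, 0], [0, 0, -39, 83, 0, 0, 0], [0, 0, -64, 84, 0, 0, 0]],
  ],
)

```text
time: 16.2
tool_pos: [694.3, -78.3, 263.2]
tcp_rot: [179.7, 0.2, 95.0]
ft_force: [1.4, -0.1, -0.1]
finger_gap: 0.2
```

carry_out(
  commands=[
    [[0, 0, -15, 4, 0, 0, 0], [0, 0, -30, 10, 0, 0, 0], [0, 0, -44, 17, 0, 0, 0], [0, 0, -58, 26, 0, 0, 0], [0, 0, -71, 36, 0, 0, 0]],
  ],
)

```text
time: 16.82
tool_pos: [623.8, -84.6, 227.2]
tcp_rot: [179.7, 0.2, 95.0]
ft_force: [1.0, 0.4, 1.2]
finger_gap: 0.1
```

Run:
```python
from h import *
a=snap('scene','a8');b=snap('side','b8')
s=r.sense();print(s['tool_pos'].round(1),s['ft_force'])
cr=lambda I,x,y,w,h,k:cv2.resize(I[y:y+h,x:x+w],(w*k,h*k),interpolation=cv2.INTER_CUBIC)
cv2.imwrite('pics/d8.png',cv2.cvtColor(np.hstack([cr(b,200,140,160,200,2),cr(a,250,180,230,200,2)]),cv2.COLOR_RGB2BGR))
```

```text
[622.8 -84.5 225.6] [-0.00198927 -0.87095203 -1.02841716]
```

View pics/d8.png

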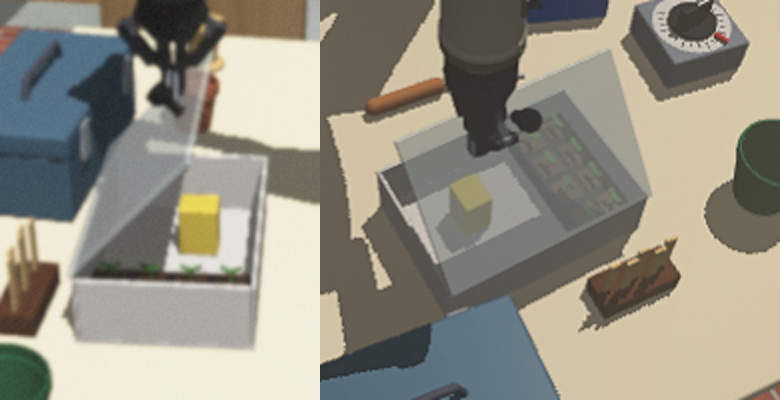

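The lid follows the fingertips, at about 0.85 rad now. Continuing.

carry_out(
  commands=[
    [[0, 0, -11, 11, 0, 0, 0], [0, 0, -21, 23, 0, 0, 0], [0, 0, -31, 36, 0, 0, 0], [0, 0, -38, 50, 0, 0, 0], [0, 0, -45, 65, 0, 0, 0]],
  ],
)

```text
time: 17.55
tool_pos: [580.2, -88.5, 160.2]
tcp_rot: [179.8, 0.2, 95.0]
ft_force: [0.1, -0.4, 1.5]
finger_gap: -0.0
```

carry_out(
  commands=[
    [[0, 0, -2, 8, 0, 0, 0], [0, 0, -4, 16, 0, 0, 0], [0, 0, -6, 24, 0, 0, 0], [0, 0, -8, 32, 0, 0, 0], [0, 0, -9, 40, 0, 0, 0]],
  ],
)

```text
time: 18.18
tool_pos: [571.4, -89.3, 119.6]
tcp_rot: [179.9, 0.1, 95.0]
ft_force: [0.3, -0.2, 0.6]
finger_gap: 0.2
```

carry_out(
  commands=[
    [[0, 0, 0, 2, 0, 0, 0], [0, 0, 0, 4, 0, 0, 0], [0, 0, 0, 6, 0, 0, 0], [0, 0, 0, 6, 0, 0, 0]],
  ],
)

```text
time: 18.68
tool_pos: [571.4, -89.3, 113.9]
tcp_rot: [179.9, 0.1, 95.0]
ft_force: [-0.2, -0.9, 0.0]
finger_gap: 0.2
```

carry_out(
  commands=[
    [[0, 0, 0, 1, 0, 0, 0], [0, 0, 0, 2, 0, 0, 0], [0, 0, 0, 2, 0, 0, 0]],
  ],
)

```text
time: 19.05
tool_pos: [571.5, -89.4, 112.5]
tcp_rot: [179.9, 0.2, 95.0]
ft_force: [-1.7, -0.0, 5.1]
finger_gap: 0.0
```

carry_out(
  commands=[
    [[0, 0, 0, 1, 0, 0, 0], [0, 0, 0, 1.5, 0, 0, 0], [0, 0, 0, 1.5, 0, 0, 0]],
  ],
)

```text
time: 19.42
tool_pos: [571.6, -89.4, 112.3]
tcp_rot: [179.9, 0.2, 95.0]
ft_force: [-8.4, 1.9, 14.8]
finger_gap: -0.0
```

Lid shut: the fingertip holds at 15 N without going lower. Now to the dial.

carry_out(
  commands=[
    [[0, 0, 0, -60, 0, 0, 0], [20, 30, -6, -110, 0, 0, 0], [60, 90, -18, -110, 0, 0, 0], [70, 150, -30, -110, 0, 0, 0], [70, 208, -42, -110, 0, 0, 0]],
  ],
  grip_force=40,
)

```text
time: 20.05
tool_pos: [510.5, 116.1, 220.0]
tcp_rot: [179.9, 0.1, 95.0]
ft_force: [0.4, 0.2, -0.9]
finger_gap: 69.7
```

carry_out(
  commands=[
    [[70, 60, -11, 0, 0, 0, 0], [70, 120, -22, 0, 0, 0, 0], [70, 180, -33, 0, 0, 0, 0], [70, 246, -44, 0, 0, 0, 0], [70, 246, -44, 0, 0, 0, 0]],
  ],
)

```text
time: 20.68
tool_pos: [443.8, 359.4, 218.8]
tcp_rot: [179.9, 0.1, 95.3]
ft_force: [0.2, -0.5, 0.2]
finger_gap: 70.2
```

carry_out(
  commands=[
    [[70, 0, 0, 0, 0, 0, 0], [70, 0, 0, 0, 0, 0, 0]],
  ],
)

```text
time: 20.92
tool_pos: [446.3, 354.5, 219.0]
tcp_rot: [179.9, 0.2, 94.9]
ft_force: [-0.0, 0.1, 0.0]
finger_gap: 69.9
```

```bash
cat > dial.py <<'E'
from h import *
import sys
def measure(f,cen):
    c=viewer.calibration('wrist');w=snap('wrist',f);h=cv2.cvtColor(w,cv2.COLOR_RGB2HSV)
    u0=proj('wrist',[[*cen,62]],c)[0];print('centre px',u0.round(0))
    m=cv2.inRange(h,(0,150,80),(8,255,255))|cv2.inRange(h,(172,150,80),(180,255,255))
    for k in cv2.findContours(m,cv2.RETR_EXTERNAL,cv2.CHAIN_APPROX_NONE)[0]:
        if cv2.contourArea(k)>40:
            b=cv2.minAreaRect(k);P=onz('wrist',cv2.boxPoints(b),62,c);print('red',np.round(b[0]),P.round(1).tolist())
    g=((h[...,1]<60)&(h[...,2]>130)).astype(np.uint8)
    for k in cv2.findContours(g,cv2.RETR_LIST,cv2.CHAIN_APPROX_NONE)[0]:
        a=cv2.contourArea(k);u=k.mean((0,1))
        if 15<a<30000 and np.linalg.norm(u-u0)<160:
            Q=onz('wrist',cv2.convexHull(k)[:,0],62,c)[:,:2];(cc,rr)=cv2.minEnclosingCircle(Q.astype(np.float32))
            print('white',u.round(0),a,onz('wrist',u,62,c)[0,:2].round(1),'circ',np.round(cc,1),round(rr,1))
    return w
E
python3 - <<'E'
from dial import *
s=r.sense();print(s['tool_pos'].round(1),s['tcp_rot'].round(1),s['joint_pos'].round(0),s['time'])
measure('w9',(446,356))
E
```

```text
[446.3 354.5 219. ] [179.9   0.2  94.9] [33.  4. 92. -0. 84. 28.] 20.925
centre px [325. 213.]
red [ 69. 282.] [[223.2, 283.6, 62.0], [229.2, 288.2, 62.0], [239.8, 268.8, 62.0], [233.8, 264.1, 62.0]]
red [388. 192.] [[482.0, 376.0, 62.0], [501.5, 385.2, 62.0], [505.0, 378.5, 62.0], [485.3, 369.3, 62.0]]
white [304. 262.] 24.5 [432.2 313.2] circ [431.8 313.3] 4.3
white [361. 258.] 37.0 [478.6 320.1] circ [478.8 320.5] 6.4
white [291. 255.] 25.0 [421.5 318.3] circ [421.6 318.3] 4.2
white [369. 247.] 23.5 [484.3 331.1] circ [484.3 330.9] 3.8
white [278. 247.] 42.0 [410.6 324.7] circ [410.6 324.4] 6.5
white [378. 235.] 27.0 [489.7 341.7] circ [489.7 341.6] 4.1
white [386. 222.] 46.0 [494.6 353.3] circ [494.6 353.5] 6.2
white [383. 207.] 27.5 [491.2 365.3] circ [491.  365.3] 3.9
white [325. 209.] 230.5 [445.5 359.8] circ [445.4 359.3] 14.9
white [376. 177.] 45.0 [482.5 387.9] circ [482.5 387.8] 6.3
white [327. 217.] 7244.5 [447.6 353.3] circ [447.  347.7] 45.9
white [363. 168.] 27.5 [471.8 394.1] circ [471.7 394.2] 3.7
white [288. 164.] 46.5 [415.  392.2] circ [415.2 392.4] 6.2
white [350. 160.] 28.5 [461.1 399.2] circ [460.9 399.3] 3.9
white [304. 159.] 26.5 [426.5 397. ] circ [426.6 397.1] 4.0
white [319. 155.] 29.0 [437.7 401.1] circ [437.7 401.1] 3.8
white [335. 152.] 45.5 [449.7 404.2] circ [449.8 403.9] 6.4
white [326. 205.] 17282.0 [446.5 362.7] circ [445.6 360.1] 64.9
```

View pics/w9.png

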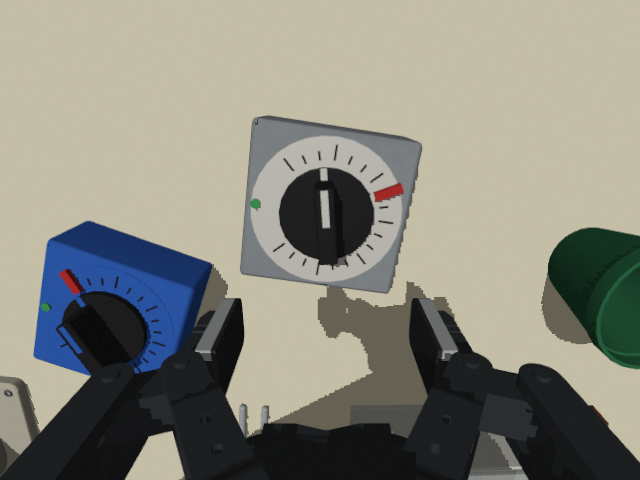

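The last allowed picture shows the dial from above. The pointer line runs from (324,170) to (327,228), pointing image-up. The red rider is at (388,192), and the tray and blue look-alike are untouched. I'll compute the centre and angles.

Run:
```python
from h import *
c=viewer.calibration('wrist');s=r.sense()
t=np.array([(432.2,313.2),(421.5,318.3),(484.3,331.1),(489.7,341.7),(491.2,365.3),(471.8,394.1),(461.1,399.2),(426.5,397),(437.7,401.1)])
A=np.c_[2*t,np.ones(len(t))];x=np.linalg.lstsq(A,(t**2).sum(1),rcond=None)[0];cen=x[:2];print('tick centre',cen.round(2),np.sqrt(x[2]+cen@cen))
h=cv2.cvtColor(cv2.imread('pics/w9.png'),cv2.COLOR_BGR2HSV)
v=h[...,2]
for row in range(168,182,3): 
    k=[u for u in range(312,338) if v[row,u]>130]; print(row,k[0] if k else '',k[-1] if k else '',np.mean(k) if k else '')
P=onz('wrist',[[324,174]],64,c)[0];d=P[:2]-cen;print('pointer',P,np.degrees(np.arctan2(d[1],d[0])),np.linalg.norm(d))
Q=onz('wrist',[[323.5,191],[327,227]],99,c);e=Q[0]-Q[1];print('bar line',Q.round(1).tolist(),np.degrees(np.arctan2(e[1],e[0])))
for n in((483.7,372.7),(503.2,381.8)):
    f=np.array(n)-cen;print('rider',np.degrees(np.arctan2(f[1],f[0])),np.linalg.norm(f))
M=R.from_euler('xyz',s['tcp_rot'],degrees=True).as_matrix()
print('tool delta',(M.T@(np.array([*cen,93])-s['tool_pos'])).round(1),s['tool_pos'],s['tcp_rot'])
```

```text
tick centre [446.56 356.29] 45.46827067601523
168 312 326 319.1818181818182
171 320 326 323.0
174 320 326 323.0
177 321 327 324.0
180 322 323 322.5
pointer [442.73261328 387.35984204  64.        ] 97.01959193624083 31.299533170722906
bar line [[443.0, 382.0, 99.0], [447.5, 356.9, 99.0]] 100.20084732817395
rider 23.83017561115128 40.60391577931829
rider 24.241239421547437 62.11972791513365
tool delta [2.300e+00 1.000e-01 1.261e+02] [446.40027763 354.37657712 219.13480962] [1.79913635e+02 1.63652058e-01 9.49182453e+01]
```

carry_out(
  commands=[
    [[60, 2.3, 0, 50, 0, 0, -4], [60, 2.3, 0, 100, 0, 0, -4], [60, 2.3, 0, 100, 0, 0, -4], [60, 2.3, 0, 120, 0, 0, -4], [60, 2.3, 0, 124, 0, 0, -4]],
  ],
  grip_force=30,
)

```text
time: 21.6
tool_pos: [446.3, 357.6, 95.6]
tcp_rot: [179.9, 0.1, 99.0]
ft_force: [-0.6, 0.1, 0.4]
finger_gap: 59.9
```

carry_out(
  commands=[
    [[60, 0, 0, 1, 0, 0, 0], [5, 0, 0, 1, 0, 0, 0], [5, 0, 0, 1, 0, 0, 0], [5, 0, 0, 1, 0, 0, 0], [5, 0, 0, 1, 0, 0, 0]],
  ],
)

```text
time: 22.22
tool_pos: [446.0, 357.9, 94.8]
tcp_rot: [179.9, 0.1, 99.0]
ft_force: [-1.5, 0.3, 5.6]
finger_gap: 13.4
```

carry_out(
  commands=[
    [[5, 0, 0, 0, 0, 0, 0], [5, 0, 0, 0, 0, 0, 0], [5, 0, 0, 0, 0, 0, 0]],
  ],
)

```text
time: 22.6
tool_pos: [446.0, 357.9, 94.8]
tcp_rot: [179.9, 0.1, 99.0]
ft_force: [-1.8, 0.2, 5.7]
finger_gap: 13.2
```

carry_out(
  commands=[
    [[5, 0, 0, 0, 0, 0, 8], [5, 0, 0, 0, 0, 0, 16], [5, 0, 0, 0, 0, 0, 24], [5, 0, 0, 0, 0, 0, 32], [5, 0, 0, 0, 0, 0, 40]],
  ],
)

```text
time: 23.22
tool_pos: [446.3, 357.8, 94.8]
tcp_rot: [179.8, 0.0, 58.8]
ft_force: [0.3, -0.4, 4.7]
finger_gap: 13.4
```

carry_out(
  commands=[
    [[5, 0, 0, 0, 0, 0, 8], [5, 0, 0, 0, 0, 0, 16], [5, 0, 0, 0, 0, 0, 24], [5, 0, 0, 0, 0, 0, 30], [5, 0, 0, 0, 0, 0, 34]],
  ],
)

```text
time: 23.85
tool_pos: [446.4, 357.6, 94.8]
tcp_rot: [179.8, -0.1, 24.9]
ft_force: [0.1, -1.3, 3.6]
finger_gap: 13.2
```

carry_out(
  commands=[
    [[5, 0, 0, 0, 0, 0, 0], [5, 0, 0, 0, 0, 0, 0]],
  ],
)

```text
time: 24.1
tool_pos: [446.4, 357.7, 94.8]
tcp_rot: [179.8, -0.1, 25.1]
ft_force: [0.6, -2.9, 4.0]
finger_gap: 13.5
```

carry_out(
  commands=[
    [[5, 0, 0, 0, 0, 0, 0.8], [5, 0, 0, 0, 0, 0, 0.8], [30, 0, 0, 0, 0, 0, 0.8], [60, 0, 0, 0, 0, 0, 0.8], [60, 0, 0, 0, 0, 0, 0.8]],
  ],
)

```text
time: 24.72
tool_pos: [445.5, 357.6, 93.8]
tcp_rot: [179.8, 0.0, 24.3]
ft_force: [-0.6, 1.1, 0.5]
finger_gap: 60.2
```

carry_out(
  commands=[
    [[60, 0, 0, 0, 0, 0, 0], [60, 0, 0, -30, 0, 0, 0], [60, 0, 0, -80, 0, 0, 0], [60, 0, 0, -130, 0, 0, 0], [60, 0, 0, -130, 0, 0, 0]],
  ],
)

```text
time: 25.35
tool_pos: [448.0, 359.7, 230.1]
tcp_rot: [179.9, -0.6, 24.2]
ft_force: [-0.2, 0.9, -0.4]
finger_gap: 60.0
```

carry_out(
  commands=[
    [[60, 0, 0, 0, 0, 0, 0], [60, 0, 0, 0, 0, 0, 0], [60, 0, 0, 0, 0, 0, 0]],
  ],
)

```text
time: 25.72
tool_pos: [444.9, 357.5, 222.5]
tcp_rot: [179.8, 0.1, 24.2]
ft_force: [0.2, 0.4, -1.4]
finger_gap: 59.7
```

Run:
```python
from dial import *
s=r.sense();print(s['tool_pos'].round(1),s['tcp_rot'].round(1),s['time'])
c=viewer.calibration('wrist');cen=np.array([446.56,356.29])
w=measure('w10',cen)
# sample brightness along arcs (z=63 plane), world angle: pointer at r 33..36, rider at r 42..60
h=cv2.cvtColor(w,cv2.COLOR_RGB2HSV)
for rr in(31,33,35,37,39,41,50):
    o=[]
    for a in np.arange(14,36,1.):
        u=proj('wrist',[[cen[0]+rr*np.cos(np.radians(a)),cen[1]+rr*np.sin(np.radians(a)),64]],c)[0].round().astype(int)
        p=h[u[1],u[0]];o.append('R' if p[1]>140 and p[2]>80 else ('w' if p[2]>130 else '.'))
    print(rr,'14-35:',''.join(o))
S=snap('side','b10');C=snap('scene','a10')
for n,I in(('side',S),('scene',C)):
    m=cv2.inRange(cv2.cvtColor(I,cv2.COLOR_RGB2HSV),(22,120,40),(34,255,255))
    print(n,[cv2.boundingRect(k) for k in cv2.findContours(m,cv2.RETR_EXTERNAL,cv2.CHAIN_APPROX_NONE)[0] if cv2.contourArea(k)>60])
```

```text
[444.9 357.5 222.5] [1.798e+02 1.000e-01 2.420e+01] 25.725
centre px [326. 215.]
red [325. 150.] [[500.9, 384.9, 62.0], [503.4, 379.5, 62.0], [484.3, 370.8, 62.0], [481.8, 376.4, 62.0]]
white [343. 267.] 38.5 [410.8 324.6] circ [410.6 324.6] 6.7
white [355. 259.] 20.5 [421.6 318.4] circ [421.3 318.5] 4.0
white [366. 250.] 22.0 [432.1 313.2] circ [432.1 313.1] 3.8
white [250. 251.] 35.0 [392.2 401.2] circ [391.1 400.6] 7.5
white [378. 241.] 38.5 [443.7 308.1] circ [443.5 308.2] 6.4
white [270. 231.] 40.5 [415.  392.4] circ [415.1 392.7] 6.4
white [381. 226.] 27.0 [455.8 311.7] circ [455.7 311.6] 4.1
white [270. 216.] 25.0 [426.6 397.1] circ [426.6 397.2] 3.7
white [241. 225.] 95.0 [410.4 415.9] circ [410.1 417.3] 10.5
white [270. 202.] 24.0 [437.7 401.1] circ [437.5 401. ] 4.0
white [327. 210.] 244.5 [450.  357.5] circ [449.6 357.3] 14.7
white [452. 191.] 16.0 [505.4 273.5] circ [505.5 273.5] 3.6
white [272. 187.] 45.0 [449.8 404.6] circ [449.6 404.5] 6.2
white [376. 184.] 27.0 [484.7 331.2] circ [484.7 331.2] 4.0
white [283. 176.] 25.5 [461.2 399.3] circ [461.3 399.3] 3.6
white [412.
[... 178 characters left out ...]
5. 166.] 21.5 [472.  394.1] circ [472.2 394. ] 3.4
white [340. 158.] 23.0 [491.4 365.2] circ [491.4 365.3] 3.6
white [356. 161.] 45.0 [494.7 353.3] circ [494.7 353.3] 6.6
white [308. 157.] 42.5 [482.7 387.9] circ [482.4 388. ] 6.3
white [326. 149.] 449.0 [493.9 377.4] circ [493.3 377.1] 13.0
white [293. 130.] 29.5 [496.2 405.4] circ [496.4 405.3] 2.8
white [322. 205.] 10675.0 [452.4 362.8] circ [456.  364.9] 73.3
31 14-35: ....wwwwwwwwww........
33 14-35: .....wwwwwwwww........
35 14-35: .....wwwwwwwww........
37 14-35: ...............wwwww..
39 14-35: wwwwwwwwwwwwwwwwwwwwww
41 14-35: wwwww.wRRRRRRRRRwwwwww
50 14-35: wwww....RRRRRRRRwwwwww
side [(375, 182, 21, 18)]
scene [(140, 272, 30, 23)]
```

Pointer at about 23.3° and rider at about 24.5°, which is within 1–1.5 mm. Last, a numeric check of the thermometer through the lid, and of the lid itself.

Run:
```python
from h import *
yaw=np.radians(5);ex=np.array([np.cos(yaw),np.sin(yaw),0]);ey=np.array([-ex[1],ex[0],0]);C=np.array([610,-26,0.])
for n,f in(('side','b'),('scene','a')):
    B=proj(n,[[592,-75,5],[592,-75,71]]);print(n,'expected foot/top px',B.round(0).tolist())
    for q in('7','10'):
        h=cv2.cvtColor(cv2.imread(f'pics/{f}{q}.png'),cv2.COLOR_BGR2HSV);m=cv2.inRange(h,(18,70,40),(36,255,255))
        for k in cv2.findContours(m,cv2.RETR_EXTERNAL,cv2.CHAIN_APPROX_NONE)[0]:
            b=cv2.boundingRect(k)
            if cv2.contourArea(k)>60 and abs(b[0]-B[0,0])<60 and abs(b[1]-B[0,1])<60: print(q,b)
    # knob: dark blob near predicted shut-lid knob
    H=C+100*ex+[0,0,85];K=proj(n,[H-ex*180*1+[0,0,35-0]])[0];print('knob shut px',K.round(0))
    g=cv2.cvtColor(cv2.imread(f'pics/{f}10.png'),cv2.COLOR_BGR2GRAY);x,y=K.astype(int)
    m=(g[y-30:y+30,x-30:x+30]<45).astype(np.uint8)
    for k in cv2.findContours(m,cv2.RETR_EXTERNAL,cv2.CHAIN_APPROX_NONE)[0]:
        if cv2.contourArea(k)>15: print('dark',(k.mean((0,1))+[x-30,y-30]).round(0),cv2.contourArea(k))
```

```text
side expected foot/top px [[300.0, 264.0], [299.0, 241.0]]
7 (289, 236, 21, 32)
knob shut px [322. 235.]
dark [327. 247.] 373.5
scene expected foot/top px [[325.0, 287.0], [325.0, 274.0]]
7 (316, 267, 20, 19)
knob shut px [331. 240.]
```

Run:
```python
from h import *
for n,f,box in(('side','b',(265,340,215,290)),('scene','a',(290,370,225,310))):
    x0,x1,y0,y1=box
    for q in('7','8','10'):
        I=cv2.imread(f'pics/{f}{q}.png').astype(int)[y0:y1,x0:x1];m=((I[...,2]+I[...,1])/2-I[...,0]>22)&(abs(I[...,2]-I[...,1])<45)
        cs=[(cv2.boundingRect(k),cv2.contourArea(k)) for k in cv2.findContours(m.astype(np.uint8),cv2.RETR_EXTERNAL,cv2.CHAIN_APPROX_NONE)[0] if cv2.contourArea(k)>40]
        print(n,q,[((b[0]+x0,b[1]+y0,b[2],b[3]),a) for b,a in cs])
I=cv2.imread('pics/b10.png');print(I[225:275:6,285:320:6].tolist())
G=[cv2.cvtColor(cv2.imread(f'pics/a{q}.png'),cv2.COLOR_BGR2GRAY) for q in('10',)][0]
# dark blobs (knob) in tray area of scene
m=(G[215:310,270:400]<50).astype(np.uint8)
print([((k.mean((0,1))+[270,215]).round(0).tolist(),cv2.contourArea(k)) for k in cv2.findContours(m,cv2.RETR_EXTERNAL,cv2.CHAIN_APPROX_NONE)[0] if cv2.contourArea(k)>20])
```

```text
side 7 [((330, 237, 10, 53), 67.5), ((289, 236, 22, 32), 620.0)]
side 8 [((330, 236, 10, 54), 65.0), ((288, 236, 23, 32), 623.0)]
side 10 []
scene 7 [((315, 267, 21, 19), 221.0), ((290, 227, 36, 33), 608.5), ((340, 225, 28, 12), 157.0), ((290, 225, 21, 8), 49.5)]
scene 8 [((315, 267, 21, 19), 221.5), ((290, 226, 28, 23), 286.5), ((290, 225, 20, 8), 44.5)]
scene 10 [((290, 248, 11, 10), 62.5)]
[[[201, 204, 196], [202, 205, 196], [204, 206, 197], [205, 205, 197], [203, 202, 196], [59, 58, 58]], [[204, 204, 197], [203, 205, 196], [201, 202, 194], [205, 205, 196], [201, 201, 195], [39, 41, 40]], [[205, 205, 199], [190, 200, 192], [192, 204, 197], [192, 201, 196], [196, 203, 194], [55, 55, 55]], [[200, 202, 193], [180, 201, 196], [176, 198, 195], [174, 197, 192], [182, 197, 192], [56, 56, 55]], [[201, 201, 193], [181, 205, 200], [181, 203, 199], [178, 202, 197], [182, 198, 192], [64, 65, 65]], [[201, 203, 195], [180, 204, 198], [179, 202, 198], [179, 203, 198], [181, 197, 191], [186, 185, 179]], [[198, 201, 192], [181, 203, 198], [179, 203, 199], [180, 203, 200], [184, 198, 191], [196, 196, 189]], [[198, 199, 192], [190, 200, 192], [189, 202, 195], [187, 202, 195], [198, 201, 194], [200, 200, 193]], [[199, 200, 194], [185, 195, 180], [187, 194, 181], [200, 199, 192], [196, 200, 191], [195, 198, 190]]]
[]
```

Run:
```python
from h import *
I=cv2.imread('pics/b10.png').astype(int)[215:290,265:318];m=((I[...,1]-I[...,0])>12).astype(np.uint8)
print([(cv2.boundingRect(k),cv2.contourArea(k)) for k in cv2.findContours(m,cv2.RETR_EXTERNAL,cv2.CHAIN_APPROX_NONE)[0] if cv2.contourArea(k)>60],'offset 265,215; before lid 289,236,22,32')
print(r.hand_in())
```

```text
[((24, 22, 21, 31), 544.0)] offset 265,215; before lid 289,236,22,32
the job is handed in; nothing more can be done
None
```

The job is done and handed in at about 26 s of the 72 s allowed. No verdict was reported.

**What I did**
- I stood the yellow thermometer with the larger y (farthest to the robot's left) upright on the bench and let go. I then took it again from above and set it on the tray's empty floor.
- I pushed the lid shut with closed fingertips along its arc, at about 0.8 rad/s.
- I turned the grey thermostat's dial about 75° clockwise, released it and backed off.

**What the last checks showed**
- **Thermometer:** seen through the shut lid in the side view, it covers the same patch as before (289,237,21,31 against 289,236,22,32 pixels), so it is still standing in place.
- **Lid:** the fingertips held against 15 N with their tips at 93 mm, which is the shut lid's top height.
- **Dial:** the pointer reads about 23.3° and the rider 24 to 25°, roughly 1 to 1.5 mm apart at the tip, within the 4 mm limit.
- **Robot:** it ended about 130 mm above the dial with no contact force.

**Checks that failed or disagreed**
- My colour mask could not find the thermometer through the lid in the scene view; only the side view shows it.
- The lid knob was not found in the scene view. In the side view a dark patch was about 12 pixels below the place I predicted for it, so the lid angle rests on the contact height alone.
- I did not measure the bystanders at the end. Nothing was seen or felt to touch them.

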